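Screw the shade ring onto a lampholder

ROBOT

A 7-joint arm with a two-finger parallel gripper is mounted at the origin on the work surface. World frame = base frame: x ahead of the robot, y to its left, z up, the work surface at z = 0. Lengths are in m, angles in degrees, forces in N, time in s.
With the tool pointing down it reaches from about 0.425 to 0.95 m from the base axis. Payload 4.7 kg.
Tool frame: the origin (TCP) lies on the centre line of the jaws, within the pads' length; the fingertips stand 8 mm ahead of it and the grasp point (between the pads) lies 11 mm behind it; z points along the fingers, y is the line along which they close (so a half turn about z gives the same grasp; the last joint's range is limited). The gripper opens to 87 mm and grips with 3 to 60 N. Pads are 19 mm wide; open, the fingers measure 117 mm over their backs; the gripper's body (75 mm by 190 mm) begins 51 mm behind the grasp point.
Start: joints at [-71.098, 26.849, -2.785, 87.806, 1.381, 65.374, -4.715], TCP at [0.237, 0.632, 0.231] pointing down, gripper open.
Joint ranges: [-148.3, 148.3], [-19.14, 114.17], [-79.39, 73.82], [5.75, 140.21], [-59.74, 239.74], [12.07, 113.84], [-152.46, 152.46]. Speed limits (degrees/s): [147.25, 147.25, 180, 180, 180, 180, 180].

INTERFACE

Orientations are given as a 3x3 rotation matrix whose columns are the frame's x, y, z axes.
In Python, from workcell import r, kinematics, readout, imaging, nets gives the robot as it stands. The module is installed in compiled form; this text tells all that it offers. Calls block until the motion is done:
- r.move_to(position, orientation): joint-space move of the TCP to a pose.
- r.line_to(position, orientation=None, feed=0.15, force_limit=None): straight line of the TCP; orientation=None keeps the orientation; feed is the mean speed in m/s. With force_limit (N) it stops when the force on the tool has changed by that much, and returns True; else False.
- r.goto_joints(angles): joint-space move.
- r.command_gripper(opening, squeeze=None): finger opening in m; squeeze is the grip in N (None keeps the last); returns when the fingers have stopped.
- r.wait(seconds).
- kinematics.ik(position, orientation): joint angles nearest the present ones, or None.
- readout.sense(): the state.
- imaging.capture(name): name is "side" or "top"; returns a dict with "color" (400x640x3 uint8, blue, green, red), "fovy" (degrees; the focal length in pixels is half the picture's height over the tangent of half this angle, whatever the lens; pixels are square), "cx", "cy" (the principal point, pixels), "T" (4x4, takes a point from camera to world coordinates). Camera axes: x right, y down, z forward; pixel columns grow to the right and rows downward; lengths in m; the calibration is good to about 2 mm. A picture is of the moment at which its call begins. There is no depth.
A pose or a line that the arm cannot do raises r.MotionError and nothing moves.
- r.close_job(): hands the job in; it is judged then, once.
Trained networks look in the newest picture that a camera, given by its name, has taken for a name from the list of things; names that differ only in an ending like _2 or _b are one class to them, and where a whole thing is asked for, a point or a joint stands for the part that bears it (a point fixed in the world has none). Each returns a list of dicts, best first, with "conf" (0 to 1); they miss things now and then, are a little off and sometimes report something else, mostly with a low value. They report only what shows in the picture. A call takes as long as a camera call. They do not tell look-alikes from the thing itself.
- nets.trace(camera, label): "mask" (400x640 bool, what is visible of it) and "bbox" ([left, top, right, bottom] in pixels, round what is visible of it).
The state is a dict: "time_s": time; "joint_pos": joint angles; "joint_vel": joint speeds; "effort": joint torques, N m; "position": TCP position; "eef_rot": TCP orientation; "force": force on the tool from outside, world axes, zero at the start; "moment": the same for the moment, N m; "grip_width": finger opening in m; "gripper_force": force on a finger pad.
Only numpy, scipy, OpenCV 4.12 (cv2) and the standard library are available. Lean on these libraries where they do the work, as an engineer would, in place of code of your own. Each camera call takes 0.05 s, during which the arm holds its last target. There are 200 camera calls.

TASK

Take the larger of the two loose aluminium rings, set it over the upright lampholder and screw it down clockwise, counting the turns (a little under one from where it first sits on the thread), until it bears on the washer of the ceramic shade and the resistance rises. Nip it up finger-tight so that it clamps the shade, but no harder, for the ceramic cracks; then let go and back away. Do not press on the shade, and leave the other things on the bench alone.

Things in the scene. Friction and masses are not known exactly. Their poses are not given: they have to be found in the camera images.
- ring: the shade ring, the larger of the two aluminium rings: 56 mm across, 15 mm high, ribbed outside, about 50 g, lying flat the right way up. Bore 40.6 mm with three inward lugs (1.6 mm thick, 120 degrees apart, one on its +x axis, each a 54 degree piece of thread, tips on a 35.6 mm circle) centred 4.2 mm above the underside. Origin: centre of the underside; z up along its axis
- jig: wooden block 130 x 130 x 22 mm, fixed to the bench, the black plastic lampholder standing fixed in its middle, mouth up. Origin: centre of the block's underside, on the bench; z up along the lampholder's axis
- holder_mouth (a point): centre of the lampholder's open top, on its axis, 70 mm above the bench. From the top down: bevel (27 to 32 mm across), plain 32 mm nose, then from 58 mm above the bench down to the washer a 34 mm core with a coarse right-hand three-start thread, 39 mm over the crests, lead 12 mm per turn, 0.8 mm of axial play in the ring
- flange (a point): centre of the lampholder's flange face, on which the shade lies, 36 mm above the bench. A ring lowered over the nose stops with its lugs on the thread, its underside 51 to 56 mm above the bench; turned clockwise from above it sinks 12 mm a turn at once, and meets the washer after 0.6 to 1 turn
- shade: white ceramic dish lying loose on the flange, open side up, round the lampholder: 200 mm across, flat floor 5 mm thick and 152 mm across inside, flared rim 22.5 mm high, 41 mm centre hole, 0.42 kg. A grey silicone washer, 62 mm across and 3 mm thick, is stuck on its floor round the hole. Origin: centre of the underside, z up. It may turn with the ring
- washer_top (a point): centre of the washer's unloaded top, 8 mm above the shade's underside and 44 mm above the bench, where the ring bears. It yields 1 mm per 45 N, at most 1.4 mm. Once it bears, the ring stops sinking while the next 0.4 rad take up the thread's play; then the clamping force grows by some 50 to 80 N per rad, and the turning torque by about 0.01 N m per N
- small_ring: a smaller plain aluminium ring for another lampholder, 38 mm across, 12 mm high; leave it. Origin: centre of the underside
- screwdriver: screwdriver lying beyond the lampholder, 190 mm long; leave it. Origin: about its middle
- tape_measure: grey tape measure, 72 x 40 x 66 mm, standing on the bench; leave it. Origin: centre of the underside
- parts_bin: clear open bin 160 x 110 x 60 mm with spare lampholders; leave it. Origin: centre of the underside
Not all that is in view belongs to the job. Several things have the shape of the shade; the one meant has the colours described above.

How it is judged:
By the outcome, as a careful person would: the job done as asked, in the order asked, and still so for the second after the job is handed in, with the robot touching nothing.
It also fails if it takes over 72 s, if anything falls off the work surface, if the arm or the gripper's body presses on something with over 40 N, if the wrist force passes 120 N, or if a joint passes its speed limit or range.

## Working session

There is one attempt and no reset: what is moved stays moved. The work goes in short steps, each a Python script; the robot and the scene stay as the last script left them, time stands still between calls to the robot, and variables do not carry over. Pictures are saved under pics/ and viewed, at most 10 in all, crops included, and the job is handed in when it is done.

```bash
mkdir -p pics
python3 - <<'E'
from workcell import r,kinematics,readout,imaging,nets
import cv2,numpy as np
for c in("top","side"):
    d=imaging.capture(c); cv2.imwrite(f"pics/{c}0.png",d["color"])
    print(c,d["fovy"],d["cx"],d["cy"],np.round(d["T"],4).tolist())
    for l in("ring","small_ring","jig","shade"):
        for m in nets.trace(c,l)[:4]:
            ys,xs=np.nonzero(m["mask"]); print(l,round(m["conf"],2),np.round(m["bbox"],1),xs.mean().round(1),ys.mean().round(1))
s=readout.sense(); print(s["time_s"],s["force"],s["grip_width"])
E
```

```text
top 49.911790735827026 313.7386621007035 195.1723041290725 [[0.0156, -0.9975, 0.0688, 0.4895], [-0.9999, -0.0158, -0.0035, -0.1965], [0.0046, -0.0687, -0.9976, 1.5154], [0.0, 0.0, 0.0, 1.0]]
ring 0.51 [188.4 224.3 204.2 240.8] 196.1 234.8
ring 0.43 [304.5 205.6 316.5 217.4] 308.9 212.4
jig 0.5 [302.5 204.7 315.3 217.4] 309.3 212.1
shade 0.85 [419.1 226.9 478.4 282.9] 449.7 254.2
shade 0.79 [371.1 156.2 430.2 213.2] 400.1 180.8
shade 0.62 [276.9 106.  335.7 160.1] 307.1 131.2
side 51.97068930841251 317.90605259286326 201.65421889532226 [[-0.9872, -0.1307, 0.0916, 0.5042], [-0.1586, 0.7359, -0.6583, 0.6332], [0.0186, -0.6644, -0.7471, 1.042], [0.0, 0.0, 0.0, 1.0]]
ring 0.6 [346.  338.9 368.2 363.1] 358.5 350.7
small_ring 0.7 [295.4 327.6 306.1 341.7] 301.1 332.6
jig 0.7 [322.9 208.7 361.8 246.1] 342.4 227.2
jig 0.47 [233.  335.7 266.1 368.1] 247.0 349.8
shade 0.73 [299.2 136.8 350.7 174.9] 322.6 154.5
shade 0.71 [222.6 192.1 286.1 241. ] 254.6 215.3
shade 0.65 [310.8 193.2 378.4 243.8] 343.7 217.5
shade 0.58 [366.2 116.4 419.2 147.8] 392.3 133.1
0.5 [ 0.09562029  0.98639269 -1.00047429] 0.08707924324092371
```

View pics/top0.png

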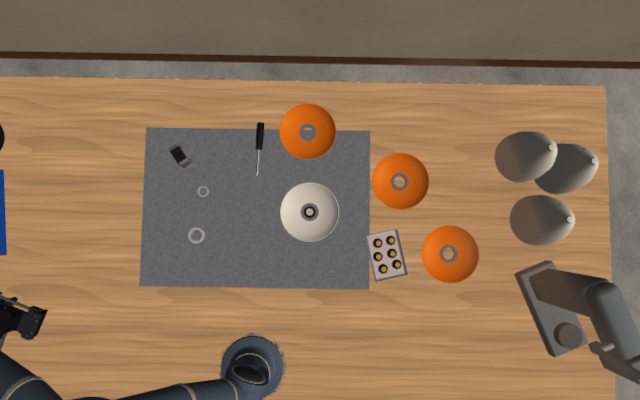

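View pics/side0.png

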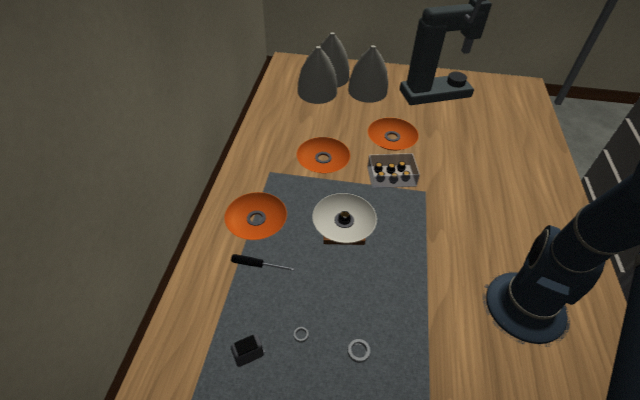

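Shade candidates: white at top (309,212) / side (344,218); orange at top (307,131), (400,181), (449,254). The white one, with a grey washer and the black holder on the jig, fits the description. Ring candidates: top (196,235) / side (359,350), and a smaller one at top (203,191) / side (301,334). I want the bigger one. One enlarged crop to confirm.

Run:
```python
import cv2,numpy as np
t=cv2.imread("pics/top0.png");s=cv2.imread("pics/side0.png")
f=lambda im,x,y:cv2.resize(im[y-18:y+18,x-24:x+24],(384,288),interpolation=cv2.INTER_CUBIC)
a=np.vstack([np.hstack([f(t,196,235),f(t,309,212)]),np.hstack([f(s,359,350),f(s,344,218)])])
cv2.imwrite("pics/crop1.png",a)
```

```text
(no output)
```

View pics/crop1.png

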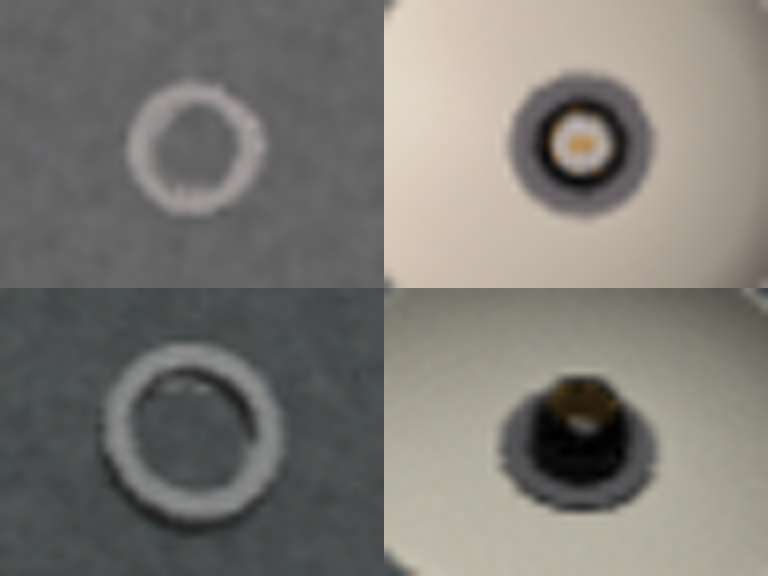

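Crops: the ring is a light ribbed aluminium ring, and the white dish has the grey washer and black holder. Both confirmed. Next I fit positions from silhouettes.

```bash
cat > h.py <<'E'
from workcell import r,kinematics,readout,imaging,nets
import cv2,numpy as np
from scipy.optimize import least_squares
D=np.array; TH=np.linspace(0,2*np.pi,72,endpoint=False)
def proj(d,P):
    T=d["T"]; c=(D(P)-T[:3,3])@T[:3,:3]; f=200/np.tan(np.radians(d["fovy"]/2))
    return c[:,:2]/c[:,2:]*f+[d["cx"],d["cy"]]
def sil(d,xy,circ,z0=0):   # centroid, area of the hull of circles (diam,z)
    P=np.vstack([np.c_[xy[0]+a/2*np.cos(TH),xy[1]+a/2*np.sin(TH),np.full(72,z+z0)] for a,z in circ])
    m=cv2.moments(cv2.convexHull(proj(d,P).astype(np.float32)))
    return D([m["m10"]/m["m00"],m["m01"]/m["m00"]]),m["m00"]
RING=[(.056,0),(.056,.015)]; HOLD=[(.039,.044),(.039,.058),(.032,.058),(.032,.069),(.029,.07)]
def blob(d,box,fn,S=8):    # filled largest blob in a crop, subpixel by upsampling
    x0,y0,x1,y1=box
    g=cv2.resize(cv2.cvtColor(d["color"],cv2.COLOR_BGR2GRAY)[y0:y1,x0:x1],None,fx=S,fy=S,interpolation=cv2.INTER_CUBIC)
    cs,_=cv2.findContours(fn(g).astype(np.uint8),cv2.RETR_EXTERNAL,cv2.CHAIN_APPROX_NONE)
    h=cv2.convexHull(max(cs,key=cv2.contourArea)); m=cv2.moments(h)
    return D([m["m10"],m["m01"]])/m["m00"]/S+[x0,y0]+.5/S-.5,m["m00"]/S**2
def fit(obs,circ,x0):      # obs: list (d,centroid)
    return least_squares(lambda p:np.hstack([sil(d,p,circ)[0]-c for d,c in obs]),x0,x_scale=.1).x
E
python3 - <<'E'
from h import *
t=imaging.capture("top");s=imaging.capture("side")
w=lambda x,y,k:(x-k,y-k,x+k,y+k)
for n,circ,(bt,bs) in (("ring",RING,(w(196,235,14),w(359,350,17))),("hold",HOLD,(w(309,212,8),w(344,218,9)))):
    obs=[]
    for d,b in((t,bt),(s,bs)):
        g=d["color"][b[1]:b[3],b[0]:b[2]].mean(2)
        if n=="ring": th=(np.median(g)+np.percentile(g,97))/2; fn=lambda g:g>th
        else: th=60 if d is t else 55; fn=lambda g:g<th
        c,a=blob(d,b,fn); p=fit([(d,c)],circ,[.6,.1]); obs.append((d,c))
        print(n,th,c.round(2),"area",round(a,1),"model",round(sil(d,p,circ)[1],1),p.round(4))
    print(n,"joint",fit(obs,circ,[.6,.1]).round(4))
E
```

```text
ring 127.33333333333334 [195.89 235.01] area 213.4 model 221.7 [0.4476 0.2071]
ring 105.16666666666666 [358.77 349.22] area 369.7 model 421.8 [0.4479 0.2025]
ring joint [0.4479 0.2041]
hold 60 [309.23 211.62] area 103.4 model 104.4 [ 0.534  -0.1872]
hold 55 [343.99 217.94] area 137.7 model 143.1 [ 0.5345 -0.1848]
hold joint [ 0.5345 -0.1863]
```

```bash
cat >> h.py <<'E'
def R(psi): # tool down, closing axis y at world angle psi (deg)
    a=np.radians(psi); y=D([np.cos(a),np.sin(a),0]); z=D([0,0,-1.]); return np.c_[np.cross(y,z),y,z]
def yaw(): y=readout.sense()["eef_rot"]; y=D(y)[:,1]; return np.degrees(np.arctan2(y[1],y[0]))
def st(tag=""):
    s=readout.sense(); print(tag,"t",round(s["time_s"],2),"p",np.round(s["position"],4),"yaw",round(yaw(),1),"j7",round(s["joint_pos"][6],1),"F",np.round(s["force"],1),"M",np.round(s["moment"],2),"g",round(s["grip_width"],4),round(s["gripper_force"],1)); return s
E
python3 - <<'E'
from h import *
st()
for n,p in(("ring",[.4477,.2055,.1]),("hold",[.534,-.186,.1])):
    for psi in range(-180,180,30):
        q=kinematics.ik(D(p),R(psi)); print(n,psi,None if q is None else np.round(q,0))
E
```

```text
t 0.6 p [0.237  0.6321 0.2306] yaw 69.4 j7 -4.7 F [-0.5 -0.8  0.1] M [-0.04 -0.03  0.01] g 0.0871 0.0
ring -180 [-17.  20. -16. 119.   8.  42. 143.]
ring -150 [ -77.   33.   64.  122.  -40.   50. -138.]
ring -120 [ -77.   33.   64.  122.  -40.   50. -108.]
ring -90 [ -57.   22.   34.  121.  -19.   42. -101.]
ring -60 [-52.  21.  28. 121. -15.  41. -75.]
ring -30 [-49.  21.  24. 121. -13.  41. -47.]
ring 0 [-45.  20.  19. 120. -10.  41. -20.]
ring 30 [-41.  20.  14. 120.  -7.  41.   8.]
ring 60 [-37.  20.   9. 120.  -5.  41.  35.]
ring 90 [-33.  20.   4. 120.  -2.  41.  62.]
ring 120 [-27.  20.  -3. 119.   2.  41.  89.]
ring 150 [-22.  20.  -9. 119.   5.  41. 116.]
hold -180 [ -29.   41.   64.  113.  -45.   56. -123.]
hold -150 [-29.  41.  64. 113. -45.  56. -93.]
hold -120 [-29.  41.  64. 113. -45.  56. -63.]
hold -90 [-30.  42.  66. 113. -47.  57. -31.]
hold -60 [-29.  40.  63. 113. -44.  56.  -3.]
hold -30 [-27.  39.  61. 112. -42.  55.  25.]
hold 0 [-26.  37.  57. 112. -39.  53.  52.]
hold 30 [-21.  33.  50. 112. -33.  50.  76.]
hold 60 [-12.  29.  36. 112. -23.  47.  97.]
hold 90 [ -7.  27.  28. 111. -18.  46. 122.]
hold 120 [ -5.  27.  26. 111. -16.  45. 150.]
hold 150 [ 61.  44. -68. 108.  47.  62. 125.]
```

Run:
```python
from h import *
p=[.4477,.2055]
r.move_to(D(p+[.10]),R(0)); st("above")
print(r.line_to(D(p+[.011]),feed=.1,force_limit=8)); st("down")
r.command_gripper(.052,12); st("sq1")
r.command_gripper(.075); 
r.line_to(D(p+[.03]),feed=.1)
r.move_to(D(p+[.03]),R(90)); print(r.line_to(D(p+[.011]),feed=.06,force_limit=8)); st("rot")
r.command_gripper(.052,12); st("sq2")
r.command_gripper(.075)
r.command_gripper(.052,35); st("sq3")
```

```text
above t 2.39 p [0.4479 0.2072 0.1002] yaw 0.2 j7 -19.5 F [ 0.3 -1.1 -0.4] M [-0.    0.04  0.06] g 0.0871 0.0
False
down t 3.43 p [0.4481 0.2057 0.0114] yaw -0.0 j7 -15.1 F [ 0.3 -0.5  0.3] M [-0.04 -0.01 -0.02] g 0.0871 0.0
sq1 t 4.11 p [0.4479 0.2056 0.0111] yaw 0.0 j7 -15.1 F [ 0.6 -0.6  2.3] M [-0.09 -0.04 -0.04] g 0.0557 12.0
False
rot t 6.71 p [0.4473 0.2054 0.0104] yaw 90.0 j7 53.5 F [ 0.6 -0.3 -0.5] M [ 0.05 -0.03  0.01] g 0.0748 0.0
sq2 t 7.22 p [0.4479 0.2055 0.0112] yaw 90.0 j7 53.5 F [-0.7  0.1  1.4] M [-0.08  0.07 -0.02] g 0.0555 12.0
sq3 t 8.43 p [0.4477 0.2055 0.011 ] yaw 90.0 j7 53.5 F [-0.4 -0.3 -0.3] M [0.02 0.   0.01] g 0.0552 35.0
```

Run:
```python
from h import *
r.line_to(D([.4477,.2055,.15]),feed=.15); st("lift")
h=[.5343,-.1863]
r.move_to(D(h+[.15]),R(90)); s=st("over"); print(np.round(s["joint_pos"]))
q=D(s["joint_pos"],float); dy=140-q[6]; q[6]=140; r.goto_joints(q); s=st("spun")
y=yaw(); r.line_to(D(h+[.095]),R(y),feed=.08); s=st("low"); print(np.round(s["joint_pos"]))
d=imaging.capture("side"); x,yy=proj(d,[h+[.07]])[0].astype(int)
c=d["color"][yy-40:yy+40,x-50:x+50].copy(); cv2.imwrite("pics/over.png",cv2.resize(c,(750,600),interpolation=cv2.INTER_CUBIC)); print(x,yy)
```

```text
lift t 9.5 p [0.4471 0.2052 0.1492] yaw 90.0 j7 56.9 F [-0.   0.3 -0.4] M [-0.01  0.02  0.01] g 0.0555 35.0
over t 10.99 p [ 0.5346 -0.1844  0.1498] yaw 90.1 j7 105.5 F [-1.   0.8 -0.7] M [0.06 0.04 0.03] g 0.0549 35.0
[ 14.  22.   1. 108.  -1.  51. 106.]
spun t 11.62 p [ 0.5349 -0.1832  0.1498] yaw 124.6 j7 139.9 F [ 0.4 -0.7  0.1] M [0.02 0.1  0.01] g 0.0549 35.0
low t 12.45 p [ 0.5347 -0.1864  0.0953] yaw 124.6 j7 140.2 F [-0.4 -0.3 -0.5] M [ 0.05  0.04 -0.03] g 0.0553 35.0
[ 14.  26.   1. 110.  -1.  44. 140.]
344 214
```

View pics/over.png

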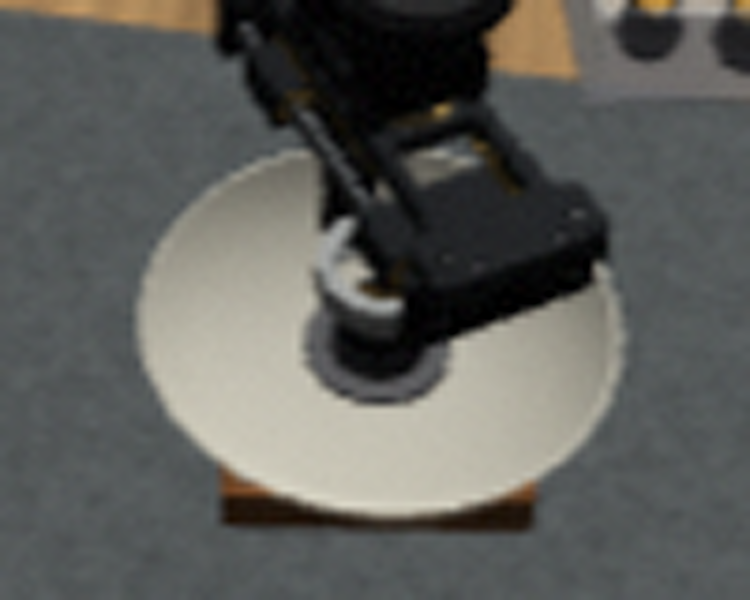

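The ring is held just over the mouth at about crop (365,275), in line with the holder at about (375,340). Now lowering with a light force limit.

Run:
```python
from h import *
h=[.5343,-.1863]
print(r.line_to(D(h+[.058]),feed=.03,force_limit=5)); 
for i in range(3): st("low"); r.wait(.1)
```

```text
True
low t 13.38 p [ 0.5349 -0.1869  0.0676] yaw 124.6 j7 140.2 F [-0.1 -0.6  2.3] M [-0.07 -0.06 -0.  ] g 0.0551 35.0
low t 13.47 p [ 0.5349 -0.1869  0.0677] yaw 124.6 j7 140.2 F [0.1 0.  3.4] M [-0.1  -0.08 -0.03] g 0.0551 35.0
low t 13.57 p [ 0.5349 -0.1869  0.0677] yaw 124.6 j7 140.2 F [ 1.3 -0.5  3.6] M [-0.09 -0.22  0.06] g 0.0556 35.0
```

```bash
cat >> h.py <<'E'
def avg(n=4):
    a=[]
    for _ in range(n):
        s=readout.sense(); a.append(np.r_[s["force"],s["moment"]]); r.wait(.02)
    return np.mean(a,0)
def screw(p,y,steps,deg=20,T=.3,lead=.012,fz0=2.5,mzmax=.25,kxy=5e-5):
    """clockwise turn, follows the lead, trims z on Fz and xy on lateral force"""
    p=D(p,float); dz=-lead*deg/360
    for i in range(steps):
        y-=deg; p[2]+=dz
        r.line_to(p.copy(),R(y),feed=max(abs(dz),2e-4)/T)
        w=avg(); s=readout.sense()
        print(f"{y:7.1f} j7 {s['joint_pos'][6]:6.1f} z {p[2]*1e3:5.2f}/{s['position'][2]*1e3:5.2f} w",w.round(2),"g",round(s["grip_width"]*1e3,1),round(s["time_s"],1))
        dz=-lead*deg/360+np.clip((w[2]-fz0)*1e-4,-5e-4,5e-4); p[:2]+=np.clip(w[:2]*kxy,-2e-4,2e-4)
        if abs(w[5])>mzmax or abs(w[2])>20: print("stop"); break
    return p,y
E
python3 - <<'E'
from h import *
s=readout.sense(); p=[.5343,-.1863,s["position"][2]-.0003]
print(screw(p,yaw(),6))
E
```

```text
104.6 j7  123.8 z 66.71/67.54 w [ 3.25 -1.37  4.69 -0.51 -0.74  0.07] g 55.3 14.2
   84.6 j7  107.3 z 66.27/66.21 w [ 2.41 -5.1   2.13 -1.12 -0.56  0.04] g 55.0 14.8
   64.6 j7   91.0 z 65.56/65.20 w [ 3.52 -4.42  0.18 -1.11 -0.74 -0.01] g 55.5 15.4
   44.6 j7   74.8 z 64.66/64.40 w [ 2.77 -4.2   1.   -1.02 -0.69 -0.04] g 55.2 15.9
   24.6 j7   58.7 z 63.85/63.73 w [ 2.98 -4.4   1.47 -1.09 -0.65  0.01] g 55.2 16.5
    4.6 j7   42.8 z 63.08/63.08 w [ 2.79 -4.58  2.5  -1.14 -0.61 -0.05] g 55.2 17.1
(array([ 0.5351863 , -0.18736841,  0.06307712]), np.float64(4.613649278643464))
```

Run:
```python
from h import *
st()
p,y=screw([.5352,-.1874,.0629],yaw(),7,kxy=1.2e-4)
print(p,y); st()
```

```text
t 17.07 p [ 0.5351 -0.1878  0.0631] yaw 4.8 j7 42.8 F [ 3.4 -4.9  1.9] M [-1.15 -0.64 -0.03] g 0.0552 35.0
  -15.2 j7   27.0 z 62.23/62.39 w [ 2.34 -3.92  4.01 -1.09 -0.52 -0.04] g 55.2 17.6
  -35.2 j7   11.0 z 61.72/61.71 w [ 2.32 -3.93  3.93 -1.17 -0.42 -0.  ] g 55.3 18.2
  -55.2 j7   -4.9 z 61.19/61.06 w [ 2.44 -4.49  3.85 -1.19 -0.35  0.06] g 55.2 18.8
  -75.2 j7  -20.9 z 60.66/60.41 w [ 1.74 -4.14  2.12 -1.2  -0.25  0.04] g 54.8 19.3
  -95.2 j7  -37.0 z 59.96/59.74 w [ 0.92 -4.27  2.67 -1.07 -0.03  0.03] g 55.2 19.9
 -115.2 j7  -53.5 z 59.31/59.08 w [-0.1  -3.7   3.07 -0.92  0.17 -0.02] g 55.2 20.5
 -135.2 j7  -70.4 z 58.70/58.39 w [-0.82 -2.91  1.71 -0.73  0.34 -0.07] g 55.4 21.0
[ 0.53599994 -0.1888      0.0586992 ] -135.16341724068525
 t 21.03 p [ 0.5356 -0.1882  0.0584] yaw -135.1 j7 -70.4 F [-1.2 -3.3  2. ] M [-0.68  0.34 -0.04] g 0.0554 35.0
```

Run:
```python
from h import *
p,y=screw([.5358,-.1890,.0583],yaw(),4,deg=18,kxy=1e-4,fz0=1.5)
print(p,y); st()
```

```text
-153.1 j7  -86.7 z 57.70/57.78 w [-0.74 -1.67  4.75 -0.38  0.41 -0.03] g 55.1 21.6
 -171.1 j7 -103.7 z 57.42/57.20 w [-0.9  -0.62  3.27 -0.09  0.29 -0.03] g 55.6 22.2
 -189.1 j7 -121.2 z 57.00/56.65 w [ 0.21 -0.14  0.89  0.05  0.15 -0.02] g 55.1 22.7
 -207.1 j7 -138.8 z 56.34/56.11 w [-0.25  0.1  -0.34  0.11  0.09 -0.02] g 55.2 23.2
[ 0.53563087 -0.1892334   0.05634113] -207.073816193662
 t 23.23 p [ 0.5356 -0.1889  0.0561] yaw 153.1 j7 -138.8 F [-0.2  0.3 -0.4] M [0.15 0.1  0.02] g 0.0552 35.0
```

Run:
```python
from h import *
c=[.5356,-.1889]
r.command_gripper(.072); w=avg(); print(w.round(2)); st("open")
r.line_to(D(c+[.060]),feed=.05)
q=D(readout.sense()["joint_pos"],float)
for a in(-10,120): q[6]=a; r.goto_joints(q)
y=yaw(); print(r.line_to(D(c+[.0561]),R(y),feed=.02,force_limit=6)); r.wait(.2); print(avg().round(2))
r.command_gripper(.052,40); st("grip"); print(avg(8).round(2))
```

```text
[-0.    0.04  0.29  0.1   0.1   0.01]
open t 23.93 p [ 0.5357 -0.1893  0.0564] yaw 152.9 j7 -138.9 F [-0.1  0.9 -0.2] M [0.06 0.04 0.01] g 0.0719 0.0
False
[-0.26 -0.15 -0.03 -0.03  0.01 -0.01]
grip t 29.22 p [ 0.5356 -0.1889  0.0561] yaw 52.2 j7 120.0 F [-0.   1.1  0.9] M [ 0.   -0.02 -0.  ] g 0.0548 40.0
[-0.08 -0.03 -0.   -0.01 -0.    0.  ]
```

```bash
sed -i 's/(w\[2\]-fz0)\*1e-4/(w[2]-fz0)*kz/; s/kxy=5e-5):/kxy=5e-5,kz=1e-4):/' h.py
python3 - <<'E'
from h import *
p,y=screw([.5356,-.1889,.0561],yaw(),10,deg=7,kxy=5e-5,fz0=0.3,kz=8e-5,mzmax=.15,T=.25)
print(p,y); st()
E
```

```text
45.2 j7  113.3 z 55.87/55.89 w [-0.18 -0.18  0.26 -0.02 -0.   -0.02] g 55.2 29.7
   38.2 j7  106.4 z 55.63/55.65 w [ 0.35  0.14 -0.29 -0.06  0.01 -0.01] g 55.0 30.0
   31.2 j7   99.6 z 55.35/55.39 w [-0.43 -0.19  1.02 -0.04  0.04 -0.02] g 54.5 30.4
   24.2 j7   92.7 z 55.17/55.19 w [-0.17 -0.58  0.17 -0.09  0.02 -0.02] g 55.2 30.7
   17.2 j7   85.7 z 54.93/55.05 w [-0.21  0.23  1.39 -0.02  0.   -0.04] g 55.1 31.1
   10.2 j7   78.8 z 54.78/54.98 w [ 0.22  0.6   3.42  0.06  0.03 -0.07] g 54.7 31.4
    3.2 j7   71.9 z 54.80/54.98 w [ 0.01  0.3   3.85  0.    0.06 -0.07] g 55.1 31.7
   -3.8 j7   64.9 z 54.85/54.96 w [-0.69 -0.02  3.92 -0.02  0.06 -0.06] g 55.2 32.1
  -10.8 j7   58.0 z 54.91/54.84 w [-0.29 -0.45  2.47 -0.21  0.09 -0.2 ] g 55.0 32.4
stop
[ 0.5355311  -0.1889074   0.05490668] -10.776637137388434
 t 32.42 p [ 0.5354 -0.189   0.0548] yaw -10.6 j7 58.0 F [-1.1 -0.9  2.2] M [-0.22  0.07 -0.18] g 0.055 40.0
```

Run:
```python
from h import *
p,y=screw([.5355,-.1889,.0548],yaw(),5,deg=4,kxy=3e-5,fz0=0.3,kz=4e-5,mzmax=.30,T=.25)
print(p,y); r.wait(.2); print(avg(8).round(2)); st()
```

```text
-14.6 j7   54.1 z 54.67/54.70 w [-1.02 -0.48  3.3  -0.24  0.22 -0.04] g 55.1 32.7
  -18.6 j7   50.1 z 54.65/54.62 w [-1.1  -1.15  2.89 -0.33  0.22  0.03] g 55.0 33.1
  -22.6 j7   46.1 z 54.62/54.51 w [-0.95 -1.24  1.78 -0.42  0.26  0.11] g 54.7 33.4
  -26.6 j7   42.1 z 54.55/54.42 w [-1.27 -1.19  0.34 -0.45  0.28  0.2 ] g 54.9 33.7
  -30.6 j7   38.2 z 54.42/54.30 w [-1.48 -1.64  0.49 -0.46  0.34  0.31] g 54.8 34.0
stop
[ 0.53532568 -0.18907082  0.05441741] -30.63470576528708
[-1.57 -1.21  0.43 -0.43  0.35  0.36]
 t 34.34 p [ 0.5352 -0.189   0.0543] yaw -30.6 j7 38.1 F [-0.7 -0.7 -0.1] M [-0.45  0.39  0.4 ] g 0.0549 40.0
```

Ring has sunk about 0.65 mm into the washer, is about 0.38 rad past the take-up, and the torque has risen to about 0.35 N m. That puts the clamp near 30 N, which is finger-tight. Releasing.

Run:
```python
from h import *
r.command_gripper(.072); print(avg().round(2)); s=st("open")
p=D(s["position"],float); p[:2]=[.5354,-.1889]
r.line_to(p+[0,0,.10],feed=.08); p[2]+=.10
r.move_to(D([.50,.20,.25]),R(0)); st("away")
for n,xy in(("side",(344,218)),("top",(309,212))):
    d=imaging.capture(n); x,y=xy
    cv2.imwrite(f"pics/end_{n}.png",d["color"])
    c=cv2.resize(d["color"][y-30:y+30,x-40:x+40],(400,300),interpolation=cv2.INTER_CUBIC)
    im=c if n=="side" else np.hstack([im,c])
cv2.imwrite("pics/end.png",im)
```

```text
[ 0.27  0.33 -0.12 -0.12  0.09 -0.  ]
open t 35.04 p [ 0.5354 -0.189   0.0544] yaw -30.6 j7 38.1 F [-0.5 -0.   0.1] M [-0.13  0.16 -0.  ] g 0.0721 0.0
away t 37.93 p [0.5003 0.1985 0.2499] yaw -0.1 j7 0.2 F [-0.2 -0.   0.2] M [-0.1   0.04  0.01] g 0.0722 0.0
```

View pics/end.png

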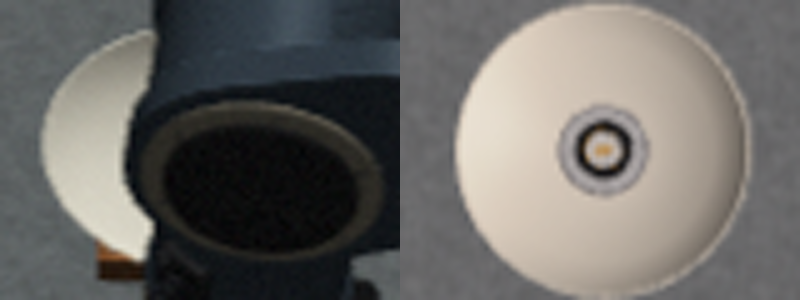

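The top view shows the ring seated concentrically on the washer, about crop (603,150), with the shade level. The arm hides the side view. Handing in.

```bash
python3 -c "
from h import *
print(r.close_job())"
```

```text
the job is handed in; nothing more can be done
None
```

The larger ring is screwed about one turn down onto the washer and nipped up finger-tight (clamp estimated at 25–36 N, turning torque about 0.35 N m). The gripper let go and backed away, and the job was handed in at about 38 s, with the ring's seating seen only from the top camera.

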